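# Put the sharpening stones back in their case

### The job

Carving class is over: lift the pile of three sharpening stones off the wooden block in one grip, and lower it into the storage case by tucking one end under the orange lip first, until all three lie flat on the case's floor in the same order (grey below, white on top). Then swing the orange gate fully shut behind them and let go. Leave the vegetables, cup, bottle and spatula where they are.

Things in the scene. Friction and masses are not known exactly. Their poses are not given: they have to be found in the camera images.
- case_floor (a point): dark grey storage case, fixed. Point: centre of its inner floor, 14 mm above the table. z up; x along the case from the lip end (-x) to the gate end (+x), y across. Inside 141 mm long, 60.5 mm wide. A 30 mm high pile fits only with one end tucked under the lip while the other end is held higher, then lowered.
- case_lip (a point): orange lip of the case, reaching 10 mm inwards over the floor from the top of the end wall (inner face at x = -70.5 mm from case_floor). Point: middle of the lip's inner lower edge, 36 mm over the inner floor, x = -60.5 mm; the lip is 5 mm thick. Axes as case_floor
- case_low_wall (a point): low end wall of the case, 12 mm high over the inner floor, 6 mm thick (x = 70.5 to 76.5 mm). Point: middle of its inner top edge. Axes as case_floor
- case_cutout (a point): finger cut-outs in the middle of both long sides of the case (x = -35 to 35 mm), open down to the table; there the floor is only 46 mm wide. The side walls beside them are 24 mm high over the inner floor, 6 mm thick. Point: middle of the +y cut-out, in the side wall's inner plane, at floor level. Axes as case_floor
- stone1_center (a point): grey sharpening stone, bottom of the pile, 136 x 56 x 10 mm, about 170 g. Point: its centre; x along its length, y across, z up. The pile starts neatly aligned on a fixed wooden block (110 long, 44 wide, 15 high, narrower than the stones), long sides parallel.
- stone2_center (a point): brick-red sharpening stone, middle of the pile, same size and mass. Point: its centre, which is the centre of the pile of three (30 mm high), 30 mm above the table at the start; axes as stone1
- stone3_center (a point): white sharpening stone, top of the pile, same size and mass. Point: its centre; axes as stone1
- gate (a joint): orange swing gate on the low end of the case, hinged on an upright pin: 0 = shut, lying across the end along the case's y (a stop is there), values grow as it swings outwards (away from the case, anticlockwise from above), up to 2.3 rad; starts well open. Stays where it is left: about 0.05 N m of friction
- gate_pivot (a point): gate's hinge axis, at x = +83, y = +46 mm in the case's frame; 26 mm over the case's inner floor. At joint value 0 the gate points along the case's -y. The gate is 22 mm high, its top edge 37 mm over the inner floor
- gate_knob (a point): upright black round knob on the gate's free end, 16 mm diameter, rising 36 mm above the gate's top edge (to 73 mm over the inner floor); 74 mm from the hinge axis. Point: on its axis, 16 mm below its top
- cucumber_center (a point): bystander: slice of cucumber standing on its cut face, green, 48 across, 28 high (mm). Point: its centre
- carrot_center (a point): bystander: orange carrot stump, 40 across, 35 high (mm). Point: its centre
- eggplant_center (a point): bystander: dark purple eggplant lying down, 160 long with stalk, 58 thick (mm). Point: its centre
- bottle_center (a point): bystander: white squeeze bottle with red cap, 56 across, 150 high (mm). Point: its centre
- cup_center (a point): bystander: white cup, 80 across, 95 high (mm). Point: its centre
- radish_center (a point): bystander: white radish block 70 x 50 x 45 (mm). Point: its centre
- spatula_grip (a point): bystander: kitchen spatula lying flat. Point: on its handle
Not all that is in view belongs to the job. What is meant by the part that bears stone3_center is not blue or turquoise, and is the larger of those in its own colour.

How it is judged:
On the way, in this order (a step that is already met when the one before it is completed fails the run):
1. all three stones are held up together, clear of the block (height (world z) of stone1_center above 0.045 m and height (world z) of stone2_center above 0.055 m and height (world z) of stone3_center above 0.065 m), for 0.2 s.
2. all three stones lie flat in the case, in order, while the gate is still open (x of stone1_center in the frame of case_floor between -0.007 and 0.007 m and y of stone1_center in the frame of case_floor between -0.007 and 0.007 m and z of stone1_center in the frame of case_floor between 0.001 and 0.009 m and angle between each of stone1_center, stone2_center, stone3_center's own z axis and vertical below 0.07 rad and x of stone2_center in the frame of case_floor between -0.007 and 0.007 m and y of stone2_center in the frame of case_floor between -0.007 and 0.007 m and z of stone2_center in the frame of case_floor between 0.011 and 0.019 m and x of stone3_center in the frame of case_floor between -0.007 and 0.007 m and y of stone3_center in the frame of case_floor between -0.007 and 0.007 m and z of stone3_center in the frame of case_floor between 0.021 and 0.029 m and value of joint gate above 0.5 rad), for 0.2 s.
At the end, for the whole second after the job is handed in: The three stones lie in the case, each centre within 7 mm of the middle of the case along and across, within 4 mm of its proper height (5, 15 and 25 mm over the inner floor: grey, red, white), tilted by less than 0.07 rad and at rest; the gate is shut to within 0.12 rad (x of stone1_center in the frame of case_floor between -0.007 and 0.007 m and y of stone1_center in the frame of case_floor between -0.007 and 0.007 m and z of stone1_center in the frame of case_floor between 0.001 and 0.009 m and angle between each of stone1_center, stone2_center, stone3_center's own z axis and vertical below 0.07 rad and x of stone2_center in the frame of case_floor between -0.007 and 0.007 m and y of stone2_center in the frame of case_floor between -0.007 and 0.007 m and z of stone2_center in the frame of case_floor between 0.011 and 0.019 m and x of stone3_center in the frame of case_floor between -0.007 and 0.007 m and y of stone3_center in the frame of case_floor between -0.007 and 0.007 m and z of stone3_center in the frame of case_floor between 0.021 and 0.029 m and value of joint gate below 0.12 rad and linear speed of each of stone1, stone2, stone3 below 0.02 m/s); the robot touches nothing.
It fails at once if a vegetable, the cup, the bottle or the spatula is shifted by more than 30 mm (distance of any of cucumber_center, carrot_center, eggplant_center, bottle_center, cup_center, radish_center, spatula_grip from where it was at the start of the episode above 0.03 m).
It also fails if it takes over 54 s, if anything falls off the work surface, if the arm or the gripper's body presses on something with over 40 N, if the wrist force passes 120 N, or if a joint passes its speed limit or range.

### The arm

A 6-joint arm with a two-finger parallel gripper is mounted at the origin on the work surface. World frame = base frame: x ahead of the robot, y to its left, z up, the work surface at z = 0. Lengths are in m, angles in rad, forces in N, time in s.
With the tool pointing down it reaches from about 0.4 to 0.825 m from the base axis. Payload 7 kg.
Tool frame: the origin (TCP) lies between the finger pads; the fingertips stand 17 mm ahead of it and the grasp point (between the pads) lies 2 mm behind it (tcp_to_tips is the distance from the TCP to the fingertips, in m); z points along the fingers, y is the direction in which the jaws open and shut (so a half turn about z gives the same grasp; the last joint's range is limited). The gripper opens to 88 mm and grips with 3 to 60 N. Pads are 19 mm wide; open, the fingers measure 130 mm over their backs; the gripper's body (78 mm by 193 mm) begins 47 mm behind the grasp point.
Start: joints at [1.39, 0.359, 0.012, 0, -1.224, -0.288], TCP at [0.305, 0.602, 0.244] pointing down, gripper open.
Joint ranges: [-3.07, 3.07], [-1.43, 2.12], [-1.02, 1.25], [-3.03, 1.67], [-3.05, -0], [-3.03, 3.03]. Speed limits (rad/s): [2.39, 2.39, 3.01, 3.14, 3.14, 3.14].

### API

Orientations are given as a 3x3 rotation matrix whose columns are the frame's x, y, z axes.
In Python, from plant import * gives the robot as it stands.
- The arm moves only by the tool play_rows, never from a script. Its argument "targets" is text: rows parted by semicolons, each of 6 numbers parted by spaces: the shift along the tool's x, y, z in mm, then the turn, a rotation vector about the tool's x, y, z in degrees. In form: dx dy dz rx ry rz; .... A call has 1 to 12 rows; each row shifts and turns the pose as measured when the row begins, along the tool's axes as they then stand; what a row does not reach is not made up. A row lasts 1/10 s, in which the tool goes at most 50 mm and 8.59 degrees, less where a joint would pass 70% of its speed; a pose out of reach is approached as far as the arm can. A call with a gripper value outside its range is refused whole. "claw" is the finger opening in mm, from 0 to 87.6, set as the call begins (left out, the last holds). The fingers move at their own pace and stop on an object; "squeeze" is the grip in N (left out, the last holds). Time passes only in rows, so rows that do not move let the fingers close. It gives the time, the measured TCP pose, the force and the opening at its end, in the units of the state.
- observe(): the state, without advancing time (a new reading comes with each control period).
- camera(name): name is "side" or "top"; returns (picture, depth): 420x560x3 uint8, blue, green, red; 420x560 float32, m along the optical axis (not along the pixel's ray), 0 where there is no reading.
- camera_params(name): a dict with "intrinsics" (3x3 intrinsics, pixels), "R" (3x3) and "t" (3): a world point X has camera coordinates R X + t. Camera axes: x right, y down, z forward; pixel columns grow to the right and rows downward; lengths in m; the calibration is good to about 2 mm. A picture is of the moment at which its call begins. camera_params takes no time and is no camera call.
- close_job(): hands the job in, once; it reports no verdict.
The state is a dict: "time": time; "joints": joint angles; "qvel": joint speeds; "tau": joint torques, N m; "position": TCP position; "eef_rot": TCP orientation; "contact_force": force on the tool from outside, world axes, zero at the start; "moment": the same for the moment, N m; "width": finger opening in m.
Only numpy, scipy, OpenCV 4.12 (cv2) and the standard library are available. Lean on these libraries where they do the work, as an engineer would, in place of code of your own. Each camera call takes 0.05 s, during which the arm holds its last target.

## Working session

There is one attempt and no reset: what is moved stays moved. The work goes in short steps, Python scripts to look and compute and a tool call to move; the robot and the scene stay as the last step left them, time stands still between calls to the robot, and variables do not carry over. Pictures are saved under pics/ and viewed, and the job is handed in when it is done.

Besides the shell and the picture viewer there is one more tool, called by a JSON object that holds its "api" and its "payload". play_rows: Moves the arm, as the interface text tells. Its arguments: {"type":"object","properties":{"targets":{"type":"string"},"claw":{"type":"number"},"squeeze":{"type":"number"}},"required":["targets"]}

```bash
ls; mkdir -p pics; python3 - <<'E'
from plant import *
import cv2,numpy as np
s=observe();print({k:np.round(v,3).tolist() for k,v in s.items()})
for n in("top","side"):
    p,d=camera(n);cv2.imwrite(f"pics/{n}0.png",p);np.save(f"pics/{n}0.npy",d)
    c=camera_params(n);print(n,c)
E
```

```text
pics
{'time': 0.0, 'joints': [1.39, 0.359, 0.011, -0.0, -1.224, -0.288], 'qvel': [-0.001, -0.002, 0.001, 0.0, 0.0, 0.001], 'tau': [0.001, -58.271, 29.304, 6.997, 0.007, -0.0], 'position': [0.305, 0.602, 0.243], 'eef_rot': [[0.892, -0.452, -0.001], [-0.452, -0.892, -0.002], [0.0, 0.002, -1.0]], 'contact_force': [0.463, 0.763, 0.713], 'moment': [-0.019, 0.043, 0.021], 'width': 0.087}
top {'intrinsics': array([[435.08558336,   0.        , 276.12479779],
       [  0.        , 435.08558336, 206.52074075],
       [  0.        ,   0.        ,   1.        ]]), 'R': array([[ 0.02176964, -0.99947174,  0.02413148],
       [-0.99849787, -0.02294967, -0.04975264],
       [ 0.05028017, -0.02301214, -0.99847   ]]), 't': array([-0.02183644,  0.54532182,  1.20434307])}
side {'intrinsics': array([[450.30749408,   0.        , 273.16551735],
       [  0.        , 450.30749408, 210.80580378],
       [  0.        ,   0.        ,   1.        ]]), 'R': array([[-0.99720945, -0.07064844,  0.02412687],
       [-0.06151294,  0.59444929, -0.8017769 ],
       [ 0.04230209, -0.80102362, -0.59713625]]), 't': array([0.54235843, 0.11752049, 1.37461157])}
```

View pics/top0.png

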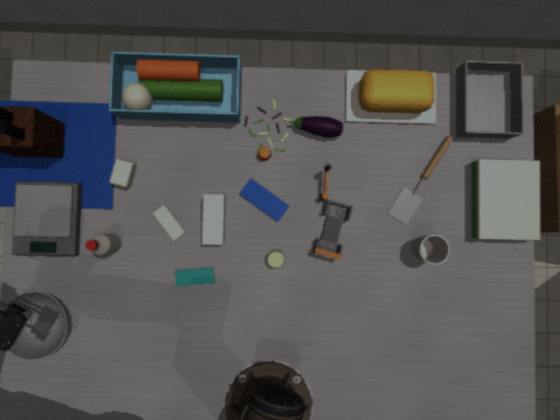

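View pics/side0.png

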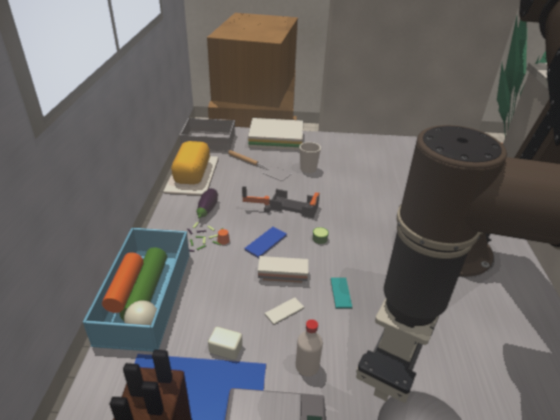

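Candidates for the pile with the white top, as top-view pixels: large white (213,220), small white (168,223), blue (264,200), turquoise (195,276) and the radish block (122,173). I choose the larger white one at (213,220). Next I'll crop it and the case.

```bash
cat > h.py <<'E'
import cv2,numpy as np
from plant import *
def cloud(n,d):
    c=camera_params(n);K=c["intrinsics"];v,u=np.indices(d.shape)
    X=np.stack([(u-K[0,2])/K[0,0]*d,(v-K[1,2])/K[1,1]*d,d],-1)
    W=(X-c["t"])@c["R"]
    W[d==0]=np.nan
    return W
def proj(n,P):
    c=camera_params(n);q=(np.asarray(P)@c["R"].T+c["t"])@c["intrinsics"].T
    return q[...,:2]/q[...,2:]
E
python3 - <<'E'
from h import *
p=cv2.imread("pics/top0.png");q=cv2.imread("pics/side0.png")
a=cv2.resize(p[150:290,150:370],None,fx=3.6,fy=3.6,interpolation=cv2.INTER_CUBIC);cv2.imwrite("pics/topc.png",a)
b=cv2.resize(q[170:310,220:350],None,fx=4.2,fy=4.2,interpolation=cv2.INTER_CUBIC);cv2.imwrite("pics/sidec.png",b)
W=cloud("top",np.load("pics/top0.npy"));S=cloud("side",np.load("pics/side0.npy"))
for (u,v) in [(213,220),(205,200),(168,223),(333,225),(322,252),(335,250),(326,170),(325,185),(324,197),(100,240),(275,260),(240,300),(264,200)]: print(u,v,W[v,u].round(4))
print()
for (u,v) in [(285,267),(285,275),(295,203),(315,200),(245,192),(255,198),(320,235)]: print(u,v,S[v,u].round(4))
E
```

```text
213 220 [0.5035 0.161  0.0502]
205 200 [0.5573 0.1847 0.0464]
168 223 [0.493  0.291  0.0083]
333 225 [ 0.4975 -0.1697  0.0171]
322 252 [ 0.4237 -0.135   0.0557]
335 250 [ 0.4279 -0.1765  0.0157]
326 170 [ 0.6447 -0.1408  0.0669]
325 185 [ 0.6058 -0.1411  0.049 ]
324 197 [ 0.5724 -0.138   0.0558]
100 240 [0.4454 0.4379 0.1124]
275 260 [ 0.3979 -0.0093  0.031 ]
240 300 [0.2828 0.0852 0.0023]
264 200 [0.5633 0.0247 0.0115]

285 267 [0.5003 0.1706 0.0426]
285 275 [0.4989 0.1909 0.0323]
295 203 [ 0.4824 -0.1635  0.0211]
315 200 [ 0.4183 -0.1345  0.0586]
245 192 [ 0.6478 -0.14    0.0698]
255 198 [ 0.6148 -0.1379  0.0497]
320 235 [0.4016 0.0096 0.0314]
```

View pics/topc.png

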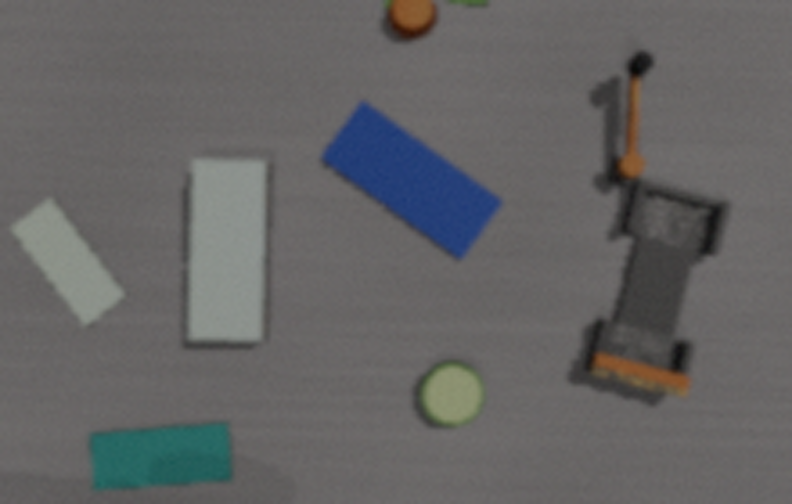

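View pics/sidec.png

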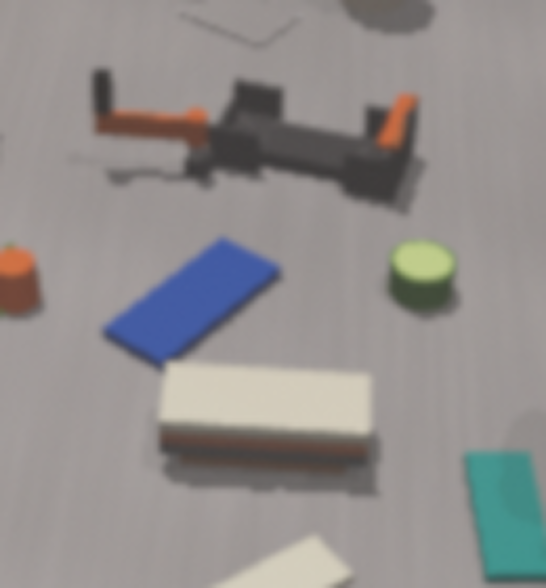

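The crops confirm the choice. The pile at (213,220) is white over red over grey on a block, and it is the larger white one. The case has its lip at about (322,253) and its gate pivot at about (325,196). I'll average a few frames and fit the poses by model rendering.

```bash
cat > fit.py <<'E'
from h import *
from scipy.optimize import minimize
# box: (cx,cy,cz,hx,hy,hz, color group) in object frame
m=1e-3
def bx(x0,x1,y0,y1,z0,z1,g): return (np.array([x0,y0,z0])*m,np.array([x1,y1,z1])*m,g)
CASE=[bx(-76.5,-35,-36.25,36.25,-14,0,0),bx(35,76.5,-36.25,36.25,-14,0,0),bx(-35,35,-23,23,-14,0,0),
 bx(-76.5,-35,30.25,36.25,0,24,0),bx(35,76.5,30.25,36.25,0,24,0),bx(-76.5,-35,-36.25,-30.25,0,24,0),bx(35,76.5,-36.25,-30.25,0,24,0),
 bx(70.5,76.5,-30.25,30.25,0,12,0),bx(-76.5,-70.5,-36.25,36.25,0,36,0),bx(-76.5,-60.5,-36.25,36.25,36,41,1)]
PILE=[bx(-55,55,-22,22,-30,-15,3),bx(-68,68,-28,28,-15,-5,0),bx(-68,68,-28,28,-5,5,1),bx(-68,68,-28,28,5,15,2)]
GATE=[bx(-5,74,-2.5,2.5,-11+0,11,4),bx(-6,6,-6,6,-40,14,4),bx(68,80,-6,6,11,47,5),]
def rot(yaw,pitch=0,roll=0):
    from scipy.spatial.transform import Rotation as R
    return R.from_euler('ZYX',[yaw,pitch,roll]).as_matrix()
def hit(o,d,objs):
    """o,d: (N,3) world; objs list of (R,t,boxes). returns t, label"""
    N=len(d);T=np.full(N,np.inf);L=np.zeros(N,int)
    # table
    with np.errstate(divide='ignore',invalid='ignore'):
        tt=-o[:,2]/d[:,2]; ok=tt>1e-5; T[ok]=tt[ok]
        k=1
        for R,t,bs in objs:
            oo=(o-t)@R; dd=d@R; dd=np.where(np.abs(dd)<1e-9,1e-9,dd)
            for lo,hi,g in bs:
                a=(lo-oo)/dd;b=(hi-oo)/dd
                mn=np.minimum(a,b);mx=np.maximum(a,b)
                ax=mn.argmax(1);tn=mn.max(1);tf=mx.min(1)
                h=(tn<tf)&(tn>1e-5)&(tn<T)
                sg=(np.take_along_axis(dd,ax[:,None],1)[:,0]<0)
                T[h]=tn[h];L[h]=(1+g*6+ax*2+sg)[h]
    return T,L
def rays(n,roi,ss):
    c=camera_params(n);K=c["intrinsics"];u0,u1,v0,v1=roi
    us=(np.arange((u1-u0)*ss)+.5)/ss-.5+u0;vs=(np.arange((v1-v0)*ss)+.5)/ss-.5+v0
    U,V=np.meshgrid(us,vs)
    X=np.stack([(U-K[0,2])/K[0,0],(V-K[1,2])/K[1,1],np.ones_like(U)],-1).reshape(-1,3)
    d=X@c["R"];o=np.broadcast_to(-c["R"].T@c["t"],d.shape)
    return o,d
def resid(n,img,roi,objs,light=None,ss=3,blur=0.8,skip=None,full=False):
    u0,u1,v0,v1=roi;o,d=rays(n,roi,ss);T,L=hit(o,d,objs)
    if light is not None:
        P=o+d*T[:,None]-d*2e-4;ld=np.broadcast_to(light,d.shape)
        T2,L2=hit(P+ld*1e-4,ld,objs);L=L+100*np.isfinite(T2)
    labs,inv=np.unique(L,return_inverse=True);H,Wd=v1-v0,u1-u0
    A=[]
    for i in range(len(labs)):
        M=(inv==i).astype(np.float32).reshape(H*ss,Wd*ss)
        if M.sum()<ss*ss*2: continue
        M=cv2.GaussianBlur(M,(0,0),blur*ss)
        A.append(cv2.resize(M,(Wd,H),interpolation=cv2.INTER_AREA).ravel())
    A=np.array(A).T; Y=img[v0:v1,u0:u1].reshape(-1,3).astype(float)
    C=np.linalg.solve(A.T@A+1e-2*np.eye(A.shape[1]),A.T@Y)
    E=Y-A@C
    if full: return E,(A@C).reshape(H,Wd,3)
    a=np.abs(E);k=12
    return np.where(a<k,a*a,2*k*a-k*k).mean()
E
python3 - <<'E'
from h import *
for n in("top","side"):
    P=[];
    for i in range(5):
        p,d=camera(n);P.append(p.astype(float))
    np.save(f"pics/{n}_avg.npy",np.mean(P,0));print(n,np.std(P,0).mean())
E
cat > fit1.py <<'E'
from fit import *
I={n:np.load(f"pics/{n}_avg.npy") for n in("top","side")}
def objs_case(p):
    x,y,yw,g=p[:4];R=rot(yw);t=np.array([x,y,.014])
    gp=t+R@np.array([.083,.046,.026]);
    return [(R,t,CASE),(rot(yw-np.pi/2+g),gp,GATE)]
def light(az,el): return np.array([np.cos(az)*np.cos(el),np.sin(az)*np.cos(el),np.sin(el)])
rc={"top":(300,362,158,272),"side":(232,336,172,226)}
for n in("top","side"):
    f=lambda p:resid(n,I[n],rc[n],objs_case(p),light(p[4],p[5]))
    best=None
    for az in(0,-1.5):
        r=minimize(f,[.497,-.165,-.2,1.75,az,1.0],method="Nelder-Mead",options=dict(initial_simplex=np.array([[.497,-.165,-.2,1.75,az,1.0]]+[list(np.array([.497,-.165,-.2,1.75,az,1.0])+np.eye(6)[i]*[.006,.006,.05,.1,.5,-.3][i]) for i in range(6)]),maxiter=350,xatol=1e-5,fatol=1e-4))
        if best is None or r.fun<best.fun: best=r
    print(n,"case",best.fun,best.x.round(4),flush=True)
    E,M=resid(n,I[n],rc[n],objs_case(best.x),light(*best.x[4:6]),full=True)
    u0,u1,v0,v1=rc[n]
    cv2.imwrite(f"pics/fit_{n}.png",cv2.resize(np.hstack([I[n][v0:v1,u0:u1],M,np.abs(E.reshape(M.shape))*3]).clip(0,255).astype(np.uint8),None,fx=2.5 if n=="side" else 4,fy=2.5 if n=="side" else 4,interpolation=cv2.INTER_NEAREST))
    la=best.x[4:6]
    rp={"top":(192,236,180,258),"side":(245,325,248,298)}
    fo=lambda p:[(rot(p[2]),np.array([p[0],p[1],.030]),PILE)]
    g=lambda p:resid(n,I[n],rp[n],fo(p),light(p[3],p[4]))
    p0=np.array([.503,.163,0,*la])
    r=minimize(g,p0,method="Nelder-Mead",options=dict(initial_simplex=np.vstack([p0]+[p0+np.eye(5)[i]*[.006,.006,.05,.3,.2][i] for i in range(5)]),maxiter=300,xatol=1e-5,fatol=1e-4))
    print(n,"pile",r.fun,r.x.round(4),flush=True)
E
time python3 fit1.py
```

```text
top 1.2512186252570223
side 0.373877953872511
top case 18.79273137982002 [ 0.487  -0.1672 -0.2397  1.8114 -0.8572  1.2511]
top pile 4.2651226560950475 [ 0.5066  0.1626  0.0045 -0.902   1.2328]
side case 43.953620714942545 [ 0.4869 -0.1653 -0.2476  1.8557 -0.2234  1.3209]
side pile 74.94518695011128 [ 0.5076  0.1644  0.0211 -0.6123  1.296 ]
real	8m24.916s
user	11m17.452s
sys	0m50.594s
```

View pics/fit_top.png

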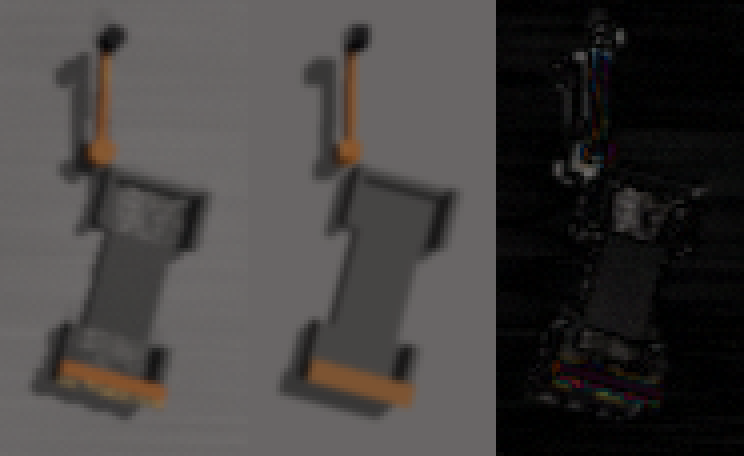

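View pics/fit_side.png

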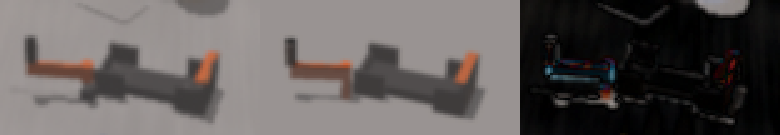

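```bash
cat > plan.py <<'E'
from h import *
from scipy.spatial.transform import Rotation as R, Slerp
def down(yaw,pitch=0):
    """tool pose: tool x along yaw dir, z down; pitch>0: +x end up"""
    B=np.array([[1,0,0],[0,-1,0],[0,0,-1.]])
    return R.from_euler('Z',yaw).as_matrix()@R.from_euler('Y',-pitch).as_matrix()@B
def cur():
    s=observe();return np.array(s["position"]),np.array(s["eef_rot"])
def rows(p0,R0,p1,R1,n):
    sl=Slerp([0,1],R.from_matrix([R0,R1]));out=[];P=p0;Q=R0
    for i in range(1,n+1):
        Pn=p0+(p1-p0)*i/n;Qn=sl(i/n).as_matrix()
        d=Q.T@(Pn-P)*1000;r=R.from_matrix(Q.T@Qn).as_rotvec(degrees=True)
        out.append(" ".join(f"{v:.1f}" for v in np.r_[d,r]));P,Q=Pn,Qn
    return "; ".join(out)
def st():
    s=observe();print("t",round(float(s["time"]),2),"p",np.round(s["position"],4),"F",np.round(s["contact_force"],1),"M",np.round(s["moment"],2),"w",round(float(s["width"]),4),"j",np.round(s["joints"],2))
E
python3 - <<'E'
from plan import *
st();p,Q=cur();print(rows(p,Q,np.array([.5066,.1626,.243]),down(.0045),12))
E
```

```text
t 0.6 p [0.305  0.6021 0.2436] F [-1.3 -0.4  0.2] M [ 0.05 -0.02  0.08] w 0.0877 j [ 1.39  0.36  0.01 -0.   -1.22 -0.29]
31.5 25.1 0.0 -0.0 0.0 -2.3; 30.5 26.3 0.0 -0.0 0.0 -2.3; 29.5 27.5 0.0 -0.0 0.0 -2.3; 28.4 28.6 0.0 -0.0 0.0 -2.3; 27.2 29.7 0.0 -0.0 0.0 -2.3; 26.0 30.8 0.0 -0.0 0.0 -2.3; 24.8 31.8 0.0 -0.0 0.0 -2.3; 23.5 32.7 0.0 -0.0 0.0 -2.3; 22.2 33.6 0.0 -0.0 0.0 -2.3; 20.9 34.5 0.0 -0.0 0.0 -2.3; 19.5 35.3 0.0 -0.0 0.0 -2.3; 18.1 36.0 0.0 -0.0 0.0 -2.3
```

{"api": "play_rows", "payload": {"targets": "31 25 0 0 0 -2.3; 30 26 0 0 0 -2.3; 30 27 0 0 0 -2.3; 28 29 0 0 0 -2.3; 27 30 0 0 0 -2.3; 26 31 0 0 0 -2.3; 25 32 0 0 0 -2.3; 24 33 0 0 0 -2.3; 22 34 0 0 0 -2.3; 21 34 0 0 0 -2.3; 19 35 0 0 0 -2.3; 18 36 0 0 0 -2.3", "claw": 87, "squeeze": 50}}

```text
time: 1.8
position: [0.5163, 0.1538, 0.2446]
eef_rot: [[0.999, 0.041, 0.004], [0.041, -0.999, 0.003], [0.004, -0.003, -1.0]]
contact_force: [1.0, 1.1, -0.3]
width: 0.0871
```

```bash
python3 - <<'E'
from plan import *
st();p,Q=cur();print(rows(p,Q,np.array([.5066,.1626,.120]),down(.0045),6))
E
```

```text
t 1.8 p [0.5163 0.1538 0.2446] F [ 1.   1.1 -0.3] M [ 0.05 -0.09 -0.02] w 0.0871 j [ 0.65  0.13 -0.29 -0.   -1.14  0.96]
-1.6 -1.5 20.8 -0.0 -0.0 0.3; -1.6 -1.5 20.8 -0.0 -0.0 0.3; -1.6 -1.5 20.8 -0.0 -0.0 0.3; -1.6 -1.5 20.8 -0.0 -0.0 0.3; -1.6 -1.5 20.8 -0.0 -0.0 0.3; -1.6 -1.5 20.8 -0.0 -0.0 0.3
```

{"api": "play_rows", "payload": {"targets": "-2 -2 20 0 0 0.4; -2 -2 20 0 0 0.4; -2 -2 20 0 0 0.4; -2 -2 20 0 0 0.3; -2 -1 18 0 0 0.3; 0 0 10 0 0 0.1; 0 0 0 0 0 0; 0 0 0 0 0 0"}}

```text
time: 2.6
position: [0.5103, 0.1573, 0.1358]
eef_rot: [[1.0, -0.001, 0.01], [-0.001, -1.0, 0.006], [0.01, -0.006, -1.0]]
contact_force: [-0.4, -0.1, 0.9]
width: 0.0872
```

```bash
python3 - <<'E'
from plan import *
st();p,Q=cur();print(rows(p,Q,np.array([.5066,.1626,.028]),down(.0045),6))
q,d=camera("side");cv2.imwrite("pics/s1.png",cv2.resize(q[140:330,180:400],None,fx=3,fy=3,interpolation=cv2.INTER_CUBIC))
E
```

```text
t 2.6 p [0.5103 0.1573 0.1358] F [-0.4 -0.1  0.9] M [-0.07 -0.01  0.05] w 0.0872 j [ 0.67  0.22 -0.45  0.   -0.89  0.9 ]
-0.8 -0.8 18.0 -0.1 -0.1 -0.1; -0.8 -0.8 18.0 -0.1 -0.1 -0.1; -0.7 -0.8 18.0 -0.1 -0.1 -0.1; -0.7 -0.8 18.0 -0.1 -0.1 -0.1; -0.7 -0.8 18.0 -0.1 -0.1 -0.1; -0.6 -0.9 18.0 -0.1 -0.1 -0.1
```

View pics/s1.png

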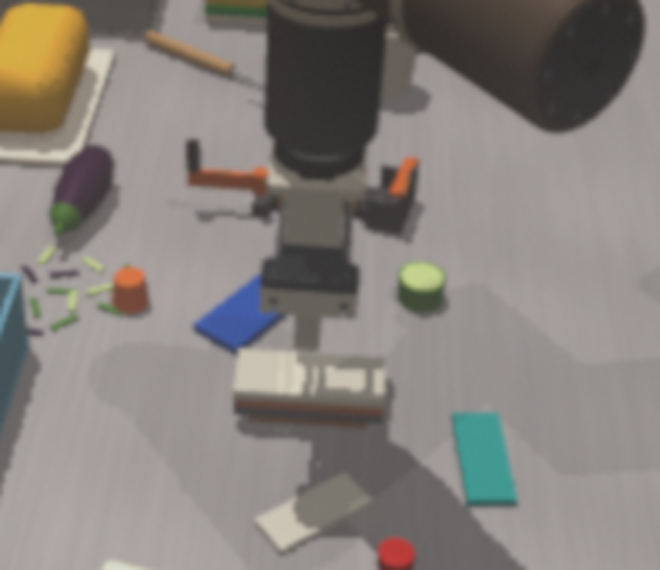

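{"api": "play_rows", "payload": {"targets": "-2 -2 18 -0.2 -0.2 -0.1; -2 -2 18 -0.1 -0.2 -0.1; -1 -1 18 -0.1 -0.2 -0.1; 0 -1 12 0 0 0; 0 0 5 0 0 0; 0 0 0 0 0 0; 0 0 0 0 0 0"}}

```text
time: 3.35
position: [0.5107, 0.1667, 0.0695]
eef_rot: [[1.0, 0.006, 0.01], [0.006, -1.0, 0.005], [0.01, -0.005, -1.0]]
contact_force: [-0.1, -0.1, 0.9]
width: 0.0872
```

```bash
python3 - <<'E'
from plan import *
st();p,Q=cur();print(rows(p,Q,np.array([.5066,.1626,.028]),down(.0045),3))
E
```

```text
t 3.35 p [0.5107 0.1667 0.0695] F [-0.1 -0.1  0.9] M [-0.06  0.01  0.02] w 0.0872 j [ 0.68  0.31 -0.52  0.   -0.73  0.89]
-1.5 1.4 13.8 -0.1 -0.2 0.0; -1.5 1.4 13.8 -0.1 -0.2 0.0; -1.4 1.4 13.8 -0.1 -0.2 0.0
```

{"api": "play_rows", "payload": {"targets": "-5 4 14 -0.3 -0.6 0; 0 0 12 0 -0.3 0; 0 0 8 0 0 0"}}

```text
time: 3.65
position: [0.5072, 0.1636, 0.036]
eef_rot: [[1.0, 0.006, -0.002], [0.006, -1.0, 0.003], [-0.002, -0.003, -1.0]]
contact_force: [0.1, 0.4, -0.3]
width: 0.0872
```

```bash
python3 - <<'E'
from plan import *
st();p,Q=cur();print(Q.round(3).tolist(),rows(p,Q,np.array([.5066,.1626,.028]),down(.0045),1))
E
```

```text
t 3.65 p [0.5072 0.1636 0.036 ] F [ 0.1  0.4 -0.3] M [-0.08 -0.01 -0.02] w 0.0872 j [ 0.68  0.36 -0.54 -0.01 -0.67  0.9 ]
[[1.0, 0.006, -0.002], [0.006, -1.0, 0.003], [-0.002, -0.003, -1.0]] -0.5 1.0 8.0 -0.2 0.1 0.1
```

{"api": "play_rows", "payload": {"targets": "0 0 0 0 0 0"}}

```text
time: 3.75
position: [0.5064, 0.1629, 0.0345]
eef_rot: [[1.0, 0.006, -0.004], [0.006, -1.0, 0.001], [-0.004, -0.001, -1.0]]
contact_force: [-0.0, 0.5, -0.0]
width: 0.0871
```

```bash
python3 - <<'E'
from plan import *
st();p,Q=cur();print(Q.round(3).tolist(),rows(p,Q,np.array([.5066,.1626,.028]),down(.0045),1))
E
```

```text
t 3.75 p [0.5064 0.1629 0.0345] F [-0.   0.5 -0. ] M [-0.07  0.    0.02] w 0.0871 j [ 0.68  0.36 -0.55 -0.01 -0.67  0.9 ]
[[1.0, 0.006, -0.004], [0.006, -1.0, 0.001], [-0.004, -0.001, -1.0]] 0.2 0.4 6.5 -0.1 0.3 0.1
```

{"api": "play_rows", "payload": {"targets": "0 0 5 0 0.2 0; 0 0 2 0 0 0; 0 0 0 0 0 0"}}

```text
time: 4.05
position: [0.5066, 0.163, 0.0267]
eef_rot: [[1.0, 0.006, -0.001], [0.006, -1.0, 0.001], [-0.001, -0.001, -1.0]]
contact_force: [-0.1, 0.3, 1.0]
width: 0.0865
```

{"api": "play_rows", "payload": {"targets": "0 0 0 0 0 0; 0 0 0 0 0 0; 0 0 0 0 0 0; 0 0 0 0 0 0; 0 0 0 0 0 0; 0 0 0 0 0 0", "claw": 50, "squeeze": 60}}

```text
time: 4.65
position: [0.507, 0.1634, 0.0275]
eef_rot: [[1.0, 0.006, 0.0], [0.006, -1.0, 0.002], [0.0, -0.002, -1.0]]
contact_force: [1.3, 0.1, -1.8]
width: 0.0554
```

```bash
python3 - <<'E'
from plan import *
st();p,Q=cur();print(Q.round(3).tolist(),rows(p,Q,np.array([.5066,.1626,.028]),down(.0045),1))
E
```

```text
t 4.65 p [0.507  0.1634 0.0275] F [ 1.3  0.1 -1.8] M [-0.06 -0.21  0.05] w 0.0554 j [ 0.68  0.37 -0.55 -0.   -0.64  0.9 ]
[[1.0, 0.006, 0.0], [0.006, -1.0, 0.002], [0.0, -0.002, -1.0]] -0.4 0.8 -0.5 -0.1 -0.0 0.1
```

{"api": "play_rows", "payload": {"targets": "0 0 -5 0 0 0; 0 0 -10 0 0 0; 0 0 -15 0 0 0; 0 0 -20 0 0 0; 0 0 -20 0 0 0; 0 0 -10 0 0 0; 0 0 0 0 0 0; 0 0 0 0 0 0; 0 0 0 0 0 0"}}

```text
time: 5.55
position: [0.5033, 0.1611, 0.11]
eef_rot: [[1.0, 0.004, -0.007], [0.004, -1.0, -0.001], [-0.007, 0.001, -1.0]]
contact_force: [-0.3, -0.0, -4.7]
width: 0.0557
```

```bash
python3 - <<'E'
from plan import *
st();p,Q=cur();print(Q.round(3).tolist())
q,d=camera("side");cv2.imwrite("pics/s2.png",cv2.resize(q[180:330,200:360],None,fx=4,fy=4,interpolation=cv2.INTER_CUBIC))
q,d=camera("top");cv2.imwrite("pics/t2.png",cv2.resize(q[150:290,150:370],None,fx=3.6,fy=3.6,interpolation=cv2.INTER_CUBIC))
E
```

```text
t 5.55 p [0.5033 0.1611 0.11  ] F [-0.3 -0.  -4.7] M [-0.07 -0.05 -0.02] w 0.0557 j [ 0.68  0.25 -0.48 -0.   -0.85  0.9 ]
[[1.0, 0.004, -0.007], [0.004, -1.0, -0.001], [-0.007, 0.001, -1.0]]
```

View pics/s2.png

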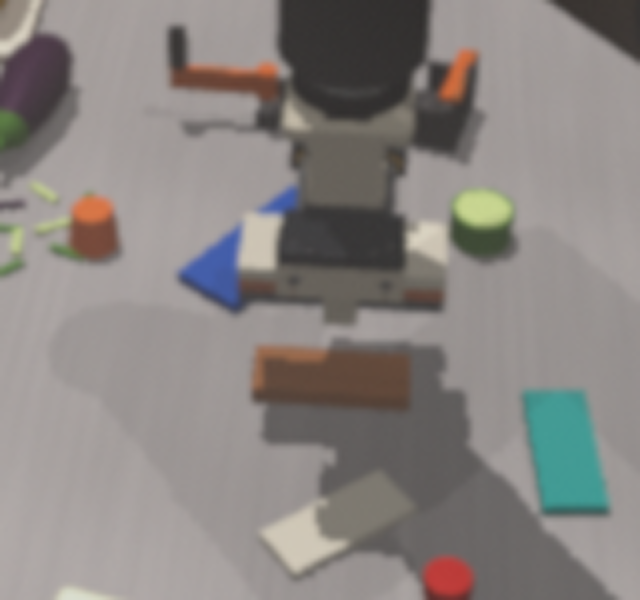

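View pics/t2.png

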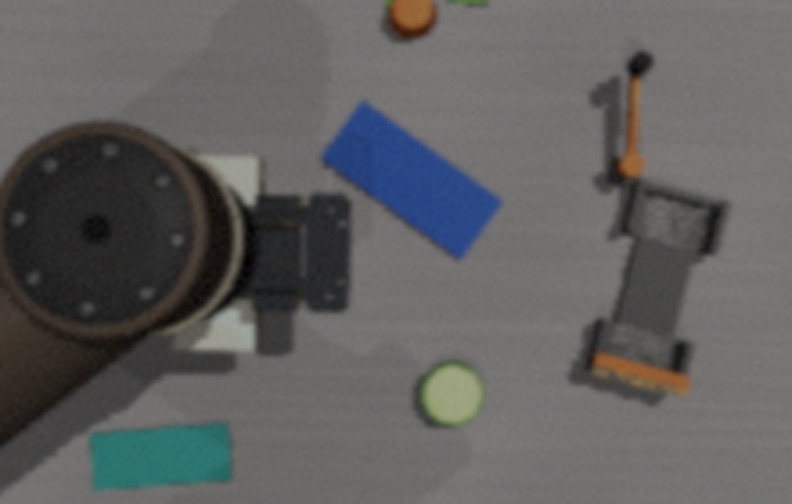

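All three stones are up: the block is bare, the force is about 5 N and the width is 55.7 mm. The next move carries the pile to hover over the case with the gate end up 9°.

```bash
cat >> plan.py <<'E'
CX,CY,CYAW=.487,-.1665,-.243
OFF=[0.,0.,-.0025] # pile centre in tool frame
def tcp(x,y,z,pitch,yaw=0):
    """case-frame pile centre (mm), pitch deg -> TCP world pose"""
    c,s=np.cos(CYAW),np.sin(CYAW)
    w=np.array([CX+c*x*1e-3-s*y*1e-3,CY+s*x*1e-3+c*y*1e-3,.014+z*1e-3])
    Q=down(CYAW+yaw,np.radians(pitch))
    return w-Q@np.array(OFF),Q
def where():
    p,Q=cur();w=p+Q@np.array(OFF)-[CX,CY,.014];c,s=np.cos(CYAW),np.sin(CYAW)
    x=Q[:,0];xl=np.array([c*x[0]+s*x[1],-s*x[0]+c*x[1],x[2]]);y=Q[:,1]
    print("case x %.1f y %.1f z %.1f mm; pitch %.2f yaw %.2f roll %.2f deg"%((c*w[0]+s*w[1])*1e3,(-s*w[0]+c*w[1])*1e3,w[2]*1e3,np.degrees(np.arcsin(xl[2])),np.degrees(np.arctan2(xl[1],xl[0])),np.degrees(np.arcsin(-y[2]))))
def go(x,y,z,pitch,n,yaw=0):
    p,Q=cur();print(rows(p,Q,*tcp(x,y,z,pitch,yaw),n))
E
python3 - <<'E'
from plan import *
st();where();go(13,0,100,9,12)
E
```

```text
t 5.65 p [0.5031 0.161  0.1096] F [-0.6  0.5 -4.4] M [-0.   -0.02  0.01] w 0.0557 j [ 0.68  0.25 -0.48 -0.   -0.85  0.9 ]
case x -63.1 y 321.7 z 98.1 mm; pitch -0.42 yaw 14.15 roll -0.09 deg
-0.4 27.6 -0.1 -0.1 0.8 1.2; 0.2 27.6 -0.1 -0.1 0.8 1.2; 0.8 27.5 -0.0 -0.1 0.8 1.2; 1.3 27.5 0.0 -0.1 0.8 1.2; 1.9 27.5 0.1 -0.1 0.8 1.2; 2.5 27.5 0.2 -0.1 0.8 1.2; 3.0 27.4 0.2 -0.1 0.8 1.2; 3.6 27.3 0.3 -0.1 0.8 1.2; 4.1 27.2 0.4 -0.1 0.8 1.2; 4.7 27.2 0.5 -0.1 0.8 1.2; 5.2 27.1 0.6 -0.1 0.8 1.2; 5.8 26.9 0.7 -0.1 0.8 1.2
```

{"api": "play_rows", "payload": {"targets": "0 12 0 0 0.8 1.2; 0 24 0 0 0.8 1.2; 1 28 0 0 0.8 1.2; 1 28 0 0 0.8 1.2; 2 28 0 0 0.8 1.2; 2 28 0 0 0.8 1.2; 3 28 0 0 0.8 1.2; 4 28 0 0 0.8 1.2; 4 28 0 0 0.8 1.2; 5 28 0 0 0.8 1.2; 5 24 0 0 0.8 1.2; 5 14 0 0 0.8 1.2"}}

```text
time: 6.85
position: [0.491, -0.1552, 0.1056]
eef_rot: [[0.954, -0.258, 0.154], [-0.257, -0.966, -0.03], [0.156, -0.01, -0.988]]
contact_force: [0.9, 0.2, -5.9]
width: 0.0556
```

```bash
python3 - <<'E'
from plan import *
st();where();go(13,0,90,9,3)
E
```

```text
t 6.85 p [ 0.491  -0.1552  0.1056] F [ 0.9  0.2 -5.9] M [0.19 0.79 0.07] w 0.0556 j [ 0.11  0.15 -0.68  0.08 -0.59  1.13]
case x 0.7 y 11.9 z 94.1 mm; pitch 8.99 yaw -1.15 roll 0.60 deg
3.9 3.9 1.9 -0.1 0.0 -0.4; 3.9 3.9 2.0 -0.1 0.0 -0.4; 3.8 3.9 2.0 -0.1 0.0 -0.4
```

{"api": "play_rows", "payload": {"targets": "5 4 3 -0.3 0 -0.5; 4 3 3 -0.3 0 -0.5; 3 2 2 0 0 -0.3; 0 0 0 0 0 0; 0 0 0 0 0 0"}}

```text
time: 7.35
position: [0.4996, -0.1695, 0.0971]
eef_rot: [[0.96, -0.239, 0.146], [-0.236, -0.971, -0.042], [0.152, 0.006, -0.988]]
contact_force: [0.3, 0.2, -4.9]
width: 0.0555
```

```bash
python3 - <<'E'
from plan import *
st();where();go(13,0,90,9,1)
for n,(u0,u1,v0,v1) in dict(side=(230,360,140,240),top=(260,380,150,280)).items():
    P=np.mean([camera(n)[0].astype(float) for _ in range(4)],0);np.save(f"pics/{n}_hov.npy",P)
    cv2.imwrite(f"pics/hov_{n}.png",cv2.resize(P[v0:v1,u0:u1],None,fx=4.5,fy=4.5,interpolation=cv2.INTER_CUBIC))
st()
E
```

```text
t 7.35 p [ 0.4996 -0.1695  0.0971] F [ 0.3  0.2 -4.9] M [0.2  0.74 0.06] w 0.0555 j [ 0.08  0.19 -0.66  0.1  -0.58  1.17]
case x 12.6 y 0.1 z 85.6 mm; pitch 8.76 yaw 0.12 roll -0.35 deg
1.1 0.1 -4.3 0.3 0.2 0.1
t 7.75 p [ 0.4996 -0.1698  0.0976] F [-0.5 -0.7 -4.8] M [0.17 0.76 0.03] w 0.0557 j [ 0.08  0.19 -0.66  0.1  -0.58  1.17][ WARN:0@6.606] global loadsave.cpp:1063 imwrite_ Unsupported depth image for selected encoder is fallbacked to CV_8U.
```

View pics/hov_side.png

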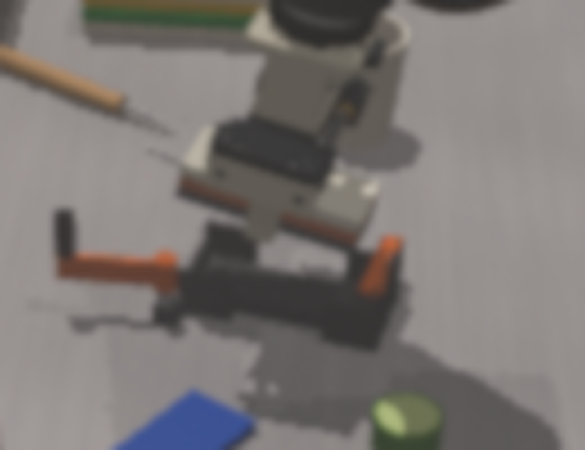

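View pics/hov_top.png

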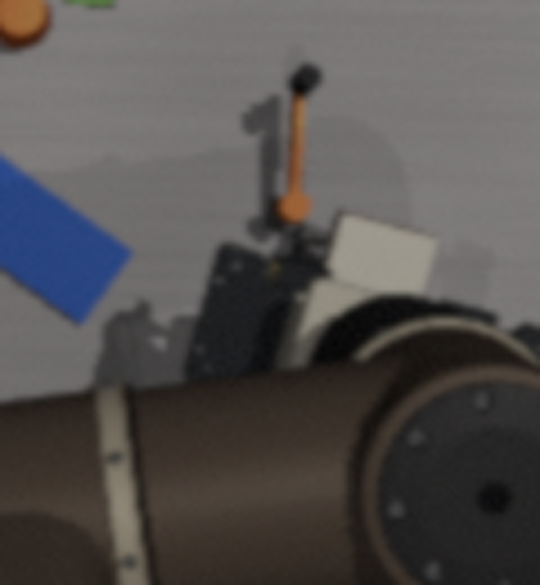

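```bash
cat > fit2.py <<'E'
from fit import *
from plan import *
import sys
P=np.load("pics/top_hov.npy");roi=(337,360,190,212)
p,Q=cur();t0=p+Q@np.array(OFF)
B=np.diag([1,-1,-1.]);
c,s=np.cos(CYAW),np.sin(CYAW)
ST=[b for b in PILE if b[2]!=3]
def ob(q):
    dx,dy,yw=q;R0=R.from_euler('Z',yw).as_matrix()@Q@B
    return [(R0,t0+np.array([c*dx-s*dy,s*dx+c*dy,0])*1e-3,ST)]
f=lambda q:resid("top",P,roi,ob(q),None,ss=4,blur=0.8)
for b in (0.6,0.9):
    f=lambda q:resid("top",P,roi,ob(q),None,ss=4,blur=b)
    r=minimize(f,[0,0,0],method="Nelder-Mead",options=dict(initial_simplex=[[0,0,0],[3,0,0],[0,3,0],[0,0,.04]],maxiter=120))
    print(b,f([0,0,0]),r.fun,r.x.round(4))
E,M=resid("top",P,roi,ob(r.x),None,ss=4,blur=.9,full=True);u0,u1,v0,v1=roi
cv2.imwrite("pics/f2.png",cv2.resize(np.hstack([P[v0:v1,u0:u1],M,np.abs(E.reshape(M.shape))*3]).clip(0,255).astype(np.uint8),None,fx=8,fy=8,interpolation=cv2.INTER_NEAREST))
E
python3 fit2.py
```

```text
0.6 10.75319937825903 9.764375797977255 [-2.518e-01 -9.704e-01  5.000e-04]
0.9 10.351680943492951 9.851442118890892 [ 0.043  -0.4358 -0.0036]
```

View pics/f2.png

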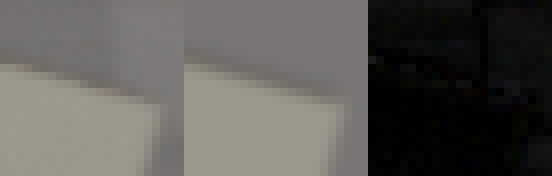

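The robot pose and the top camera agree to within 1 mm. Next I lower the pile beside the lip.

```bash
python3 - <<'E'
from plan import *
where();go(13,0,46,9,4)
E
```

```text
case x 12.6 y -0.1 z 86.0 mm; pitch 8.82 yaw 0.10 roll -0.33 deg
-1.4 -0.1 9.9 0.1 0.0 0.0; -1.5 -0.1 9.9 0.1 0.0 0.0; -1.5 -0.1 9.9 0.1 0.0 0.0; -1.5 -0.1 9.9 0.1 0.0 0.0
```

{"api": "play_rows", "payload": {"targets": "-1 0 8 0.2 0 0; -1.5 0 10 0.2 0 0; -1.5 0 10 0 0 0; -1 0 6 0 0 0; 0 0 0 0 0 0; 0 0 0 0 0 0"}}

```text
time: 8.35
position: [0.4994, -0.17, 0.0595]
eef_rot: [[0.96, -0.239, 0.148], [-0.236, -0.971, -0.035], [0.152, -0.002, -0.988]]
contact_force: [0.5, 0.0, -5.2]
width: 0.0556
```

```bash
python3 - <<'E'
from plan import *
st();where();go(13,0,40,9,1);go(13,0,29,9,3)
E
```

```text
t 8.35 p [ 0.4994 -0.17    0.0595] F [ 0.5  0.  -5.2] M [0.17 0.71 0.02] w 0.0556 j [ 0.08  0.25 -0.7   0.1  -0.48  1.17]
case x 12.5 y -0.4 z 48.0 mm; pitch 8.76 yaw 0.09 roll 0.11 deg
-0.7 -0.4 8.0 -0.1 0.2 0.1
-0.8 -0.1 6.3 -0.0 0.1 0.0; -0.8 -0.1 6.3 -0.0 0.1 0.0; -0.8 -0.1 6.3 -0.0 0.1 0.0
```

{"api": "play_rows", "payload": {"targets": "-0.8 -0.3 5 0 0.2 0; -0.8 0 4 0 0 0; 0 0 0 0 0 0"}}

```text
time: 8.65
position: [0.4998, -0.1696, 0.0502]
eef_rot: [[0.959, -0.239, 0.153], [-0.236, -0.971, -0.035], [0.157, -0.002, -0.988]]
contact_force: [-0.5, -0.3, -3.9]
width: 0.0556
```

```bash
python3 - <<'E'
from plan import *
st();where();go(13,0,28.5,9,2)
n="side";u0,u1,v0,v1=(230,360,140,240)
P=camera(n)[0];cv2.imwrite("pics/low_side.png",cv2.resize(P[v0:v1,u0:u1],None,fx=5,fy=5,interpolation=cv2.INTER_CUBIC))
E
```

```text
t 8.65 p [ 0.4998 -0.1696  0.0502] F [-0.5 -0.3 -3.9] M [ 0.18  0.75 -0.  ] w 0.0556 j [ 0.08  0.26 -0.72  0.11 -0.44  1.16]
case x 12.7 y 0.1 z 38.6 mm; pitch 9.04 yaw 0.09 roll 0.12 deg
-0.7 0.0 5.0 -0.1 -0.0 0.0; -0.7 0.0 5.0 -0.1 -0.0 0.0
```

View pics/low_side.png

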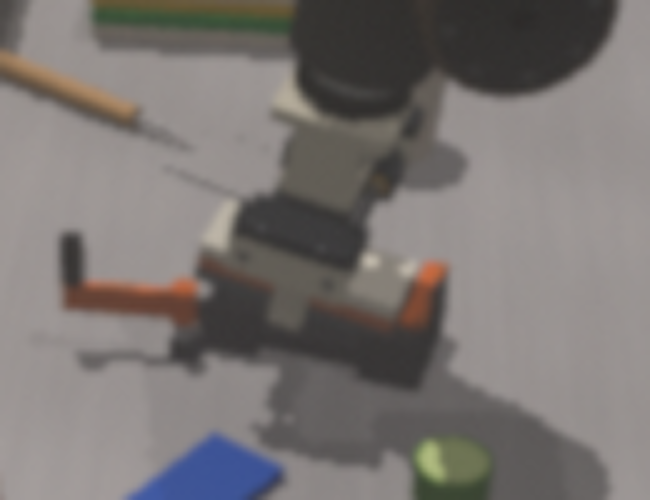

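The picture shows the pile's low end between the side walls next to the lip (430,290), and the finger in the cut-out (288,310). There is no contact force. I continue down.

{"api": "play_rows", "payload": {"targets": "-0.7 0 5 0 0 0; -0.7 0 3 0 0 0; 0 0 1 0 0 0; 0 0 0 0 0 0"}}

```text
time: 9.1
position: [0.5004, -0.1695, 0.0409]
eef_rot: [[0.959, -0.238, 0.154], [-0.236, -0.971, -0.035], [0.158, -0.002, -0.987]]
contact_force: [0.4, 0.5, -5.2]
width: 0.0556
```

```bash
python3 - <<'E'
from plan import *
st();where();go(0.7,0,28.5,9,5)
E
```

```text
t 9.1 p [ 0.5004 -0.1695  0.0409] F [ 0.4  0.5 -5.2] M [ 0.13  0.76 -0.02] w 0.0556 j [ 0.08  0.28 -0.73  0.12 -0.41  1.15]
case x 13.3 y 0.3 z 29.4 mm; pitch 9.11 yaw 0.10 roll 0.14 deg
-2.5 0.0 -0.2 -0.0 -0.0 0.0; -2.5 0.0 -0.2 -0.0 -0.0 0.0; -2.5 0.0 -0.2 -0.0 -0.0 0.0; -2.5 0.0 -0.2 -0.0 -0.0 0.0; -2.5 0.1 -0.2 -0.0 -0.0 0.0
```

{"api": "play_rows", "payload": {"targets": "0 0 2 0 0 0; 0 0 0 0 0 0"}}

```text
time: 9.3
position: [0.5008, -0.1696, 0.0389]
eef_rot: [[0.959, -0.238, 0.154], [-0.236, -0.971, -0.035], [0.158, -0.002, -0.987]]
contact_force: [0.6, -0.1, -4.7]
width: 0.056
```

```bash
python3 - <<'E'
from plan import *
st();where();go(0.7,0,28,9,5)
E
```

```text
t 9.3 p [ 0.5008 -0.1696  0.0389] F [ 0.6 -0.1 -4.7] M [ 0.16  0.81 -0.04] w 0.056 j [ 0.08  0.28 -0.73  0.12 -0.41  1.15]
case x 13.8 y 0.3 z 27.4 mm; pitch 9.12 yaw 0.11 roll 0.14 deg
-2.6 0.1 -0.5 -0.0 -0.0 0.0; -2.6 0.1 -0.5 -0.0 -0.0 0.0; -2.6 0.1 -0.5 -0.0 -0.0 0.0; -2.6 0.1 -0.5 -0.0 -0.0 0.0; -2.6 0.1 -0.5 -0.0 -0.0 0.0
```

{"api": "play_rows", "payload": {"targets": "-2.5 0.1 -0.4 0 0 0; -2.5 0.1 -0.4 0 0 0; -2.5 0.1 -0.4 0 0 0; -2 0 -0.3 0 0 0; 0 0 0 0 0 0"}}

```text
time: 9.8
position: [0.4904, -0.1674, 0.0391]
eef_rot: [[0.959, -0.239, 0.155], [-0.236, -0.971, -0.035], [0.159, -0.003, -0.987]]
contact_force: [0.1, 0.0, -4.9]
width: 0.0558
```

```bash
python3 - <<'E'
from plan import *
st();where();go(0.7,0,28,9,2)
E
```

```text
t 9.8 p [ 0.4904 -0.1674  0.0391] F [ 0.1  0.  -4.9] M [ 0.16  0.79 -0.05] w 0.0558 j [ 0.08  0.27 -0.76  0.12 -0.4   1.14]
case x 3.2 y -0.1 z 27.6 mm; pitch 9.13 yaw 0.10 roll 0.15 deg
-1.2 -0.0 -0.4 -0.1 -0.1 0.0; -1.2 -0.0 -0.4 -0.1 -0.1 0.0
```

{"api": "play_rows", "payload": {"targets": "-1.2 0 -0.2 0 0 0; -1.2 0 -0.2 0 0 0; 0 0 0 0 0 0"}}

```text
time: 10.1
position: [0.488, -0.1668, 0.0393]
eef_rot: [[0.959, -0.238, 0.155], [-0.236, -0.971, -0.035], [0.159, -0.003, -0.987]]
contact_force: [-0.7, -0.6, -4.8]
width: 0.0556
```

```bash
python3 - <<'E'
from plan import *
st();where()
E
```

```text
t 10.1 p [ 0.488  -0.1668  0.0393] F [-0.7 -0.6 -4.8] M [ 0.21  0.79 -0.02] w 0.0556 j [ 0.09  0.26 -0.76  0.13 -0.4   1.13]
case x 0.6 y -0.0 z 27.8 mm; pitch 9.16 yaw 0.11 roll 0.15 deg
```

{"api": "play_rows", "payload": {"targets": "-1 0 -0.1 0 0 0; 0 0 0 0 0 0"}}

```text
time: 10.3
position: [0.4871, -0.1665, 0.0393]
eef_rot: [[0.959, -0.238, 0.155], [-0.236, -0.971, -0.035], [0.159, -0.003, -0.987]]
contact_force: [0.3, -0.2, -4.6]
width: 0.0555
```

```bash
python3 - <<'E'
from plan import *
st();where()
E
```

```text
t 10.3 p [ 0.4871 -0.1665  0.0393] F [ 0.3 -0.2 -4.6] M [0.17 0.85 0.01] w 0.0555 j [ 0.09  0.26 -0.77  0.13 -0.39  1.13]
case x -0.3 y -0.0 z 27.7 mm; pitch 9.16 yaw 0.11 roll 0.15 deg
```

{"api": "play_rows", "payload": {"targets": "-1 0 -0.1 0 0 0; 0 0 0 0 0 0"}}

```text
time: 10.5
position: [0.4861, -0.1662, 0.0392]
eef_rot: [[0.959, -0.238, 0.155], [-0.236, -0.971, -0.035], [0.159, -0.003, -0.987]]
contact_force: [-0.5, -0.5, -4.3]
width: 0.0559
```

{"api": "play_rows", "payload": {"targets": "-1 0 -0.1 0 0 0; 0 0 0 0 0 0"}}

```text
time: 10.7
position: [0.486, -0.166, 0.0395]
eef_rot: [[0.959, -0.238, 0.157], [-0.235, -0.971, -0.035], [0.161, -0.003, -0.987]]
contact_force: [0.2, 0.2, -5.5]
width: 0.0557
```

```bash
python3 - <<'E'
from plan import *
st();where()
E
```

```text
t 10.7 p [ 0.486  -0.166   0.0395] F [ 0.2  0.2 -5.5] M [ 0.12  0.8  -0.06] w 0.0557 j [ 0.09  0.26 -0.77  0.13 -0.39  1.13]
case x -1.5 y 0.2 z 28.0 mm; pitch 9.26 yaw 0.14 roll 0.17 deg
```

```bash
python3 - <<'E'
from plan import *
go(0,0,24.8,7,3)
E
```

```text
0.3 0.1 1.1 -0.1 -0.8 0.0; 0.3 0.1 1.1 -0.1 -0.8 0.0; 0.3 0.1 1.1 -0.1 -0.8 0.0
```

{"api": "play_rows", "payload": {"targets": "1 0 0.5 0 -0.6 0; 0.2 0 1 0 -0.8 0; 0.2 0 1 0 -0.8 0; 0 0 0 0 0 0"}}

```text
time: 11.1
position: [0.4876, -0.1663, 0.0369]
eef_rot: [[0.964, -0.238, 0.116], [-0.237, -0.971, -0.025], [0.119, -0.003, -0.993]]
contact_force: [-0.2, -0.3, -4.1]
width: 0.0558
```

```bash
python3 - <<'E'
from plan import *
st();where();go(-.2,0,22.2,5,3)
E
```

```text
t 11.1 p [ 0.4876 -0.1663  0.0369] F [-0.2 -0.3 -4.1] M [0.1  0.51 0.02] w 0.0558 j [ 0.08  0.28 -0.71  0.08 -0.46  1.19]
case x 0.2 y 0.4 z 25.4 mm; pitch 6.81 yaw 0.14 roll 0.18 deg
-0.3 0.1 1.0 -0.1 -0.6 0.0; -0.3 0.1 1.0 -0.1 -0.6 0.0; -0.3 0.1 1.0 -0.1 -0.6 0.0
```

{"api": "play_rows", "payload": {"targets": "-0.3 0.2 1 0 -0.6 0; -0.3 0.2 1.1 -0.1 -0.6 0; -0.1 0 1.1 0 -0.6 0; 0 0 0 0 0 0"}}

```text
time: 11.5
position: [0.4871, -0.1666, 0.033]
eef_rot: [[0.968, -0.238, 0.082], [-0.238, -0.971, -0.019], [0.084, -0.001, -0.996]]
contact_force: [0.5, -0.7, -4.3]
width: 0.0557
```

```bash
python3 - <<'E'
from plan import *
st();where();go(-.2,0,19.4,3,3)
E
```

```text
t 11.5 p [ 0.4871 -0.1666  0.033 ] F [ 0.5 -0.7 -4.3] M [ 0.03  0.37 -0.04] w 0.0557 j [ 0.07  0.3  -0.68  0.05 -0.51  1.22]
case x -0.1 y -0.1 z 21.5 mm; pitch 4.81 yaw 0.12 roll 0.07 deg
-0.1 -0.0 0.7 -0.0 -0.6 0.0; -0.1 -0.0 0.7 -0.0 -0.6 0.0; -0.1 -0.0 0.7 -0.0 -0.6 0.0
```

{"api": "play_rows", "payload": {"targets": "0 0 0.6 0 -0.6 0; 0 0 0.6 0 -0.6 0; 0 0 0.6 0 -0.6 0; 0 0 0 0 0 0"}}

```text
time: 11.9
position: [0.4872, -0.1666, 0.0311]
eef_rot: [[0.97, -0.238, 0.049], [-0.238, -0.971, -0.011], [0.05, -0.001, -0.999]]
contact_force: [0.1, -0.5, -4.6]
width: 0.0558
```

```bash
python3 - <<'E'
from plan import *
st();where();go(0,0,17.5,1.5,2)
E
```

```text
t 11.9 p [ 0.4872 -0.1666  0.0311] F [ 0.1 -0.5 -4.6] M [ 0.06  0.17 -0.01] w 0.0558 j [ 0.06  0.32 -0.64  0.03 -0.56  1.25]
case x 0.1 y -0.1 z 19.5 mm; pitch 2.86 yaw 0.13 roll 0.08 deg
-0.2 -0.0 1.0 -0.0 -0.7 0.1; -0.1 -0.0 1.0 -0.0 -0.7 0.1
```

{"api": "play_rows", "payload": {"targets": "0 0 0.8 0 -0.7 0; 0 0 0.8 0 -0.7 0; 0 0 0.6 0 -0.7 0; 0 0 0.5 0 -0.6 0; 0 0 0 0 0 0"}}

```text
time: 12.4
position: [0.4876, -0.1666, 0.0281]
eef_rot: [[0.971, -0.238, -0.001], [-0.238, -0.971, 0.002], [-0.001, -0.002, -1.0]]
contact_force: [0.1, -0.0, -5.7]
width: 0.0558
```

```bash
python3 - <<'E'
from plan import *
st();where();go(0,0,15,0,2)
E
```

```text
t 12.4 p [ 0.4876 -0.1666  0.0281] F [ 0.1 -0.  -5.7] M [0.   0.   0.02] w 0.0558 j [ 0.05  0.35 -0.59 -0.   -0.63  1.28]
case x 0.6 y -0.0 z 16.6 mm; pitch -0.07 yaw 0.13 roll 0.09 deg
-0.3 0.0 0.8 -0.0 0.0 0.1; -0.3 0.0 0.8 -0.0 0.0 0.1
```

{"api": "play_rows", "payload": {"targets": "0 0 0.7 0 0 0; 0 0 0.6 0 0 0; 0 0 0.5 0 0 0; 0 0 0 0 0 0"}}

```text
time: 12.8
position: [0.4876, -0.1667, 0.0266]
eef_rot: [[0.971, -0.238, -0.0], [-0.238, -0.971, 0.002], [-0.001, -0.002, -1.0]]
contact_force: [0.0, 0.2, -5.2]
width: 0.0561
```

```bash
python3 - <<'E'
from plan import *
st();where()
E
```

```text
t 12.8 p [ 0.4876 -0.1667  0.0266] F [ 0.   0.2 -5.2] M [-0.01 -0.01 -0.  ] w 0.0561 j [ 0.05  0.35 -0.59 -0.   -0.63  1.28]
case x 0.6 y -0.0 z 15.1 mm; pitch -0.04 yaw 0.13 roll 0.09 deg
```

{"api": "play_rows", "payload": {"targets": "0 0 0.7 0 0 0; 0 0 0.7 0 0 0"}}

```text
time: 13.0
position: [0.4876, -0.1667, 0.0265]
eef_rot: [[0.971, -0.238, 0.0], [-0.238, -0.971, 0.001], [-0.0, -0.001, -1.0]]
contact_force: [-4.3, 1.8, 8.5]
width: 0.0559
```

```bash
python3 - <<'E'
from plan import *
st();where()
E
```

```text
t 13.0 p [ 0.4876 -0.1667  0.0265] F [-4.3  1.8  8.5] M [ 0.84  1.32 -0.1 ] w 0.0559 j [ 0.05  0.35 -0.59 -0.   -0.63  1.28]
case x 0.6 y -0.0 z 15.0 mm; pitch -0.00 yaw 0.16 roll 0.08 deg
```

On the floor: 13 N of load shift at z = 15.0. I release now.

{"api": "play_rows", "payload": {"targets": "0 0 0 0 0 0; 0 0 0 0 0 0; 0 0 0 0 0 0; 0 0 0 0 0 0", "claw": 72}}

```text
time: 13.4
position: [0.4895, -0.1668, 0.0277]
eef_rot: [[0.971, -0.237, 0.004], [-0.237, -0.972, 0.001], [0.004, -0.002, -1.0]]
contact_force: [0.0, 0.5, -0.4]
width: 0.0716
```

```bash
python3 - <<'E'
from plan import *
st();where()
E
```

```text
t 13.4 p [ 0.4895 -0.1668  0.0277] F [ 0.   0.5 -0.4] M [-0.04  0.08 -0.01] w 0.0716 j [ 0.05  0.35 -0.59 -0.   -0.62  1.28]
case x 2.4 y 0.3 z 16.2 mm; pitch 0.22 yaw 0.21 roll 0.11 deg
```

{"api": "play_rows", "payload": {"targets": "0 0 -8 0 0 0; 0 0 -15 0 0 0; 0 0 -25 0 0 0; 0 0 -30 0 0 0; 0 0 -30 0 0 0; 0 0 -15 0 0 0; 0 0 0 0 0 0"}}

```text
time: 14.1
position: [0.4887, -0.1673, 0.158]
eef_rot: [[0.972, -0.237, 0.003], [-0.237, -0.972, 0.0], [0.003, -0.001, -1.0]]
contact_force: [-0.3, 0.6, 0.6]
width: 0.0719
```

```bash
python3 - <<'E'
from plan import *
st()
for n,(u0,u1,v0,v1) in dict(side=(225,355,150,240),top=(260,380,150,280)).items():
    P=np.mean([camera(n)[0].astype(float) for _ in range(3)],0);np.save(f"pics/{n}_rel.npy",P)
    cv2.imwrite(f"pics/rel_{n}.png",cv2.resize(P[v0:v1,u0:u1],None,fx=4.5,fy=4.5,interpolation=cv2.INTER_CUBIC).clip(0,255).astype(np.uint8))
E
```

```text
t 14.1 p [ 0.4887 -0.1673  0.158 ] F [-0.3  0.6  0.6] M [-0.   -0.03 -0.01] w 0.0719 j [ 0.05  0.17 -0.46  0.   -0.94  1.28]
```

View pics/rel_side.png

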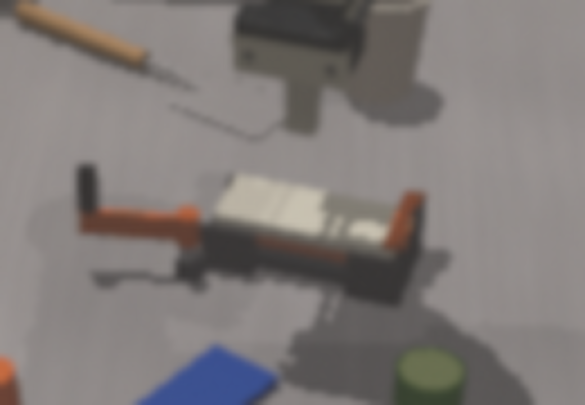

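View pics/rel_top.png

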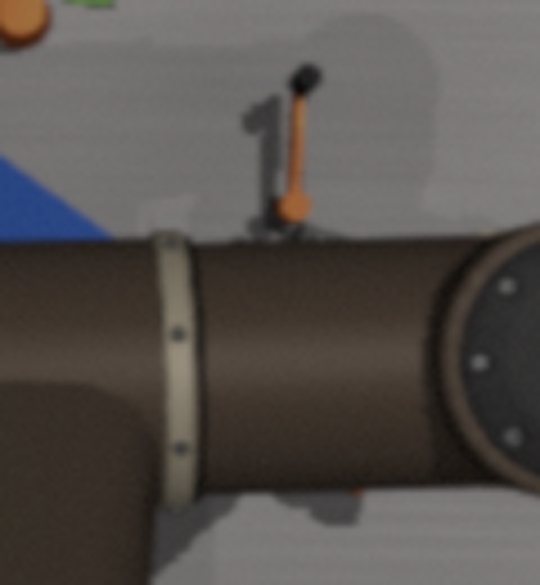

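The side view shows the pile flat in the case: white top at (300,205), red seam visible in the cut-out, right end under the lip. Next comes the gate. I go above the knob with the jaw axis tangential to its swing.

```bash
cat >> plan.py <<'E'
def knob(g,r=74.,z=.074):
    c,s=np.cos(CYAW),np.sin(CYAW);piv=np.array([CX+c*.083-s*.046,CY+s*.083+c*.046])
    f=CYAW-np.pi/2+g
    return np.array([piv[0]+r*1e-3*np.cos(f),piv[1]+r*1e-3*np.sin(f),z]),down(f)
def gwhere():
    p,Q=cur();k,_=knob(0,0);d=p-k;f=np.arctan2(d[1],d[0])
    print("gate-angle of TCP %.3f r %.1f z %.4f toolyaw-rel %.2f deg"%(f-CYAW+np.pi/2,np.hypot(d[0],d[1])*1e3,p[2],np.degrees(np.arctan2(Q[1,0],Q[0,0])-f)))
E
python3 - <<'E'
from plan import *
p,Q=cur();print(rows(p,Q,*knob(1.825,74,.158),6))
E
```

```text
25.8 -10.8 -0.8 -0.0 0.0 -2.4; 26.3 -9.7 -0.7 -0.0 0.0 -2.4; 26.6 -8.6 -0.7 -0.0 0.0 -2.4; 27.0 -7.5 -0.7 -0.0 0.0 -2.4; 27.3 -6.3 -0.7 -0.0 0.0 -2.4; 27.5 -5.2 -0.7 -0.0 0.0 -2.4
```

{"api": "play_rows", "payload": {"targets": "26 -11 0 0 0 -2.4; 26 -10 0 0 0 -2.4; 27 -9 0 0 0 -2.4; 27 -7 0 0 0 -2.4; 24 -5 0 0 0 -2.4; 15 -3 0 0 0 -2; 0 0 0 0 0 0; 0 0 0 0 0 0", "claw": 52}}

```text
time: 15.2
position: [0.638, -0.1424, 0.143]
eef_rot: [[1.0, 0.013, -0.02], [0.013, -1.0, 0.0], [-0.02, -0.0, -1.0]]
contact_force: [0.2, -0.2, 0.7]
width: 0.0518
```

```bash
python3 - <<'E'
from plan import *
st();gwhere();p,Q=cur();print(rows(p,Q,*knob(1.825),4))
for n,(u0,u1,v0,v1) in dict(side=(215,345,130,230),top=(260,380,150,280)).items():
    P=np.mean([camera(n)[0].astype(float) for _ in range(3)],0);np.save(f"pics/{n}_k.npy",P)
    cv2.imwrite(f"pics/k_{n}.png",cv2.resize(P[v0:v1,u0:u1],None,fx=4.5,fy=4.5,interpolation=cv2.INTER_CUBIC).clip(0,255).astype(np.uint8))
E
```

```text
t 15.2 p [ 0.638  -0.1424  0.143 ] F [ 0.2 -0.2  0.7] M [ 0.   -0.01 -0.04] w 0.0518 j [ 0.08  0.41 -0.15 -0.   -1.03  1.51]
gate-angle of TCP 1.805 r 59.4 z 0.1430 toolyaw-rel 1.27 deg
4.0 -0.3 17.2 -0.0 0.3 0.0; 3.9 -0.3 17.2 -0.0 0.3 0.0; 3.8 -0.3 17.2 -0.0 0.3 0.0; 3.7 -0.3 17.2 -0.0 0.3 0.0
```

View pics/k_side.png

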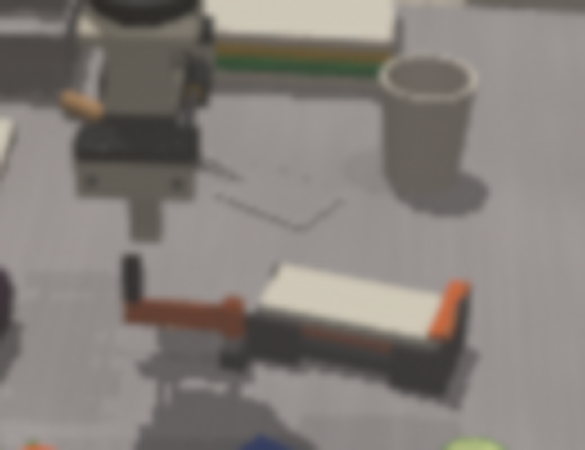

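View pics/k_top.png

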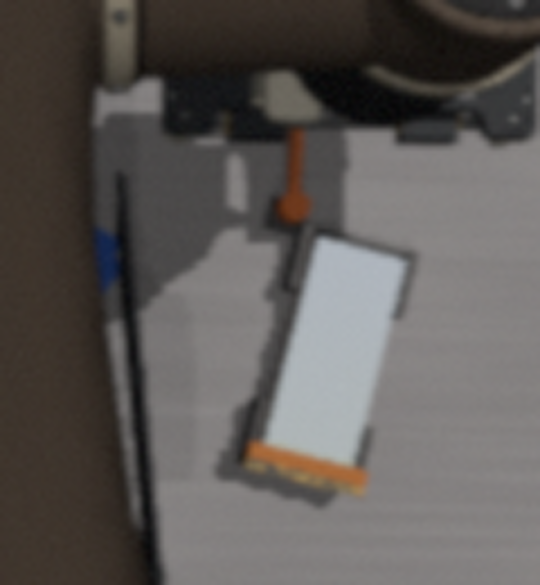

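The pile sits squarely in the case in both views. In the top crop the white face spans (268,235) to (412,465), with its end under the orange lip. I descend around the knob.

{"api": "play_rows", "payload": {"targets": "9 0 6 0 0.8 0; 7 0 10 0 0.4 0; 3 0 14 0 0 0; 0 0 0 0 0 0"}}

```text
time: 15.9
position: [0.6586, -0.1424, 0.1131]
eef_rot: [[1.0, 0.013, 0.008], [0.013, -1.0, 0.001], [0.008, -0.001, -1.0]]
contact_force: [-0.8, 0.8, -0.2]
width: 0.0516
```

```bash
python3 - <<'E'
from plan import *
st();gwhere();p,Q=cur();print(Q[:,2].round(3),rows(p,Q,*knob(1.825),3))
E
```

```text
t 15.9 p [ 0.6586 -0.1424  0.1131] F [-0.8  0.8 -0.2] M [-0.04  0.07  0.03] w 0.0516 j [ 0.08  0.45 -0.16 -0.   -0.95  1.51]
gate-angle of TCP 1.807 r 79.9 z 0.1131 toolyaw-rel 1.12 deg
[ 0.008  0.001 -1.   ] -2.1 -0.5 13.0 -0.0 -0.2 0.0; -2.0 -0.5 13.0 -0.0 -0.2 0.0; -2.0 -0.5 13.0 -0.0 -0.2 0.0
```

{"api": "play_rows", "payload": {"targets": "-3 0 10 0 -0.3 0; -3 0 12 0 0 0; 0 0 10 0 0 0; 0 0 3 0 0 0; 0 0 0 0 0 0"}}

```text
time: 16.4
position: [0.6511, -0.1425, 0.0731]
eef_rot: [[1.0, 0.013, -0.001], [0.013, -1.0, 0.001], [-0.001, -0.001, -1.0]]
contact_force: [-0.4, 0.0, -1.4]
width: 0.0522
```

```bash
python3 - <<'E'
from plan import *
st();gwhere();p,Q=cur();print(Q[:,2].round(3))
n="side";u0,u1,v0,v1=(215,345,130,230);P=camera(n)[0]
cv2.imwrite(f"pics/k2_{n}.png",cv2.resize(P[v0:v1,u0:u1],None,fx=4.5,fy=4.5,interpolation=cv2.INTER_CUBIC))
E
```

```text
t 16.4 p [ 0.6511 -0.1425  0.0731] F [-0.4  0.  -1.4] M [-0.05 -0.04  0.01] w 0.0522 j [ 0.08  0.49 -0.2  -0.   -0.88  1.51]
gate-angle of TCP 1.804 r 72.4 z 0.0731 toolyaw-rel 1.25 deg
[-0.001  0.001 -1.   ]
```

View pics/k2_side.png

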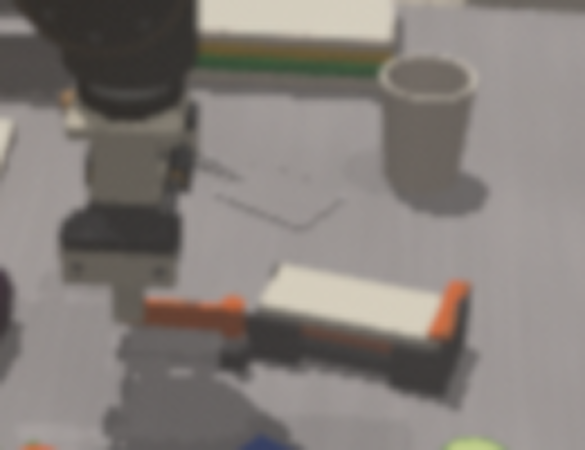

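{"api": "play_rows", "payload": {"targets": "0 0 -2 0 0 0; 0 0 0 0 0 0; 0 0 0 0 0 0; 0 0 0 0 0 0", "claw": 20, "squeeze": 10}}

```text
time: 16.85
position: [0.6523, -0.1425, 0.0773]
eef_rot: [[1.0, 0.013, 0.002], [0.013, -1.0, 0.001], [0.002, -0.0, -1.0]]
contact_force: [-0.1, -0.2, 0.3]
width: 0.0254
```

```bash
python3 - <<'E'
from plan import *
st();gwhere();p,Q=cur()
# arc rows
g0=1.80;P,O=knob(g0,74,.076);n=16
for i in range(1,n+1):
    Pn,On=knob(g0*(1-i/n),74,.076);d=O.T@(Pn-P)*1e3;r=R.from_matrix(O.T@On).as_rotvec(degrees=True)
    if i in(1,2): print(d.round(2),r.round(2))
    P,O=Pn,On
E
```

```text
t 16.85 p [ 0.6523 -0.1425  0.0773] F [-0.1 -0.2  0.3] M [-0.08 -0.03 -0.04] w 0.0254 j [ 0.08  0.48 -0.2  -0.   -0.88  1.51]
gate-angle of TCP 1.804 r 73.7 z 0.0773 toolyaw-rel 1.27 deg
[-0.47  8.31  0.  ] [0.   0.   6.45]
[-0.47  8.31  0.  ] [0.   0.   6.45]
```

{"api": "play_rows", "payload": {"targets": "0 0 0 0 0 0; -0.2 4 0 0 0 3; -0.3 6.5 0 0 0 5; -0.3 6.5 0 0 0 5; -0.3 6.5 0 0 0 5"}}

```text
time: 17.35
position: [0.6487, -0.1649, 0.0778]
eef_rot: [[0.952, -0.305, 0.003], [-0.305, -0.952, 0.001], [0.002, -0.002, -1.0]]
contact_force: [-0.3, 1.1, 0.4]
width: 0.0197
```

```bash
python3 - <<'E'
from plan import *
st();gwhere()
E
```

```text
t 17.35 p [ 0.6487 -0.1649  0.0778] F [-0.3  1.1  0.4] M [ 0.4   0.15 -0.09] w 0.0197 j [ 0.04  0.48 -0.2  -0.   -0.89  1.22]
gate-angle of TCP 1.496 r 73.8 z 0.0778 toolyaw-rel 0.43 deg
```

{"api": "play_rows", "payload": {"targets": "-0.4 8 0 0 0 6; -0.4 8 0 0 0 6; -0.4 8 0 0 0 6; -0.4 8 0 0 0 6; -0.4 8 0 0 0 6; -0.4 8 0 0 0 6; -0.4 6 0 0 0 4.5"}}

```text
time: 18.05
position: [0.6155, -0.2064, 0.0779]
eef_rot: [[0.5, -0.866, 0.005], [-0.866, -0.5, 0.003], [-0.0, -0.006, -1.0]]
contact_force: [0.4, 0.0, -0.2]
width: 0.0201
```

```bash
python3 - <<'E'
from plan import *
st();gwhere()
E
```

```text
t 18.05 p [ 0.6155 -0.2064  0.0779] F [ 0.4  0.  -0.2] M [ 0.33 -0.21  0.01] w 0.0201 j [-0.03  0.46 -0.24 -0.   -0.86  0.55]
gate-angle of TCP 0.762 r 74.3 z 0.0779 toolyaw-rel 0.25 deg
```

{"api": "play_rows", "payload": {"targets": "-0.4 8 0 0 0 6; -0.4 8 0 0 0 6; -0.4 8 0 0 0 6; -0.4 8 0 0 0 6; -0.4 6 0 0 0 4.5; 0 3 0 0 0 2.5; 0 0 0 0 0 0"}}

```text
time: 18.75
position: [0.5763, -0.2165, 0.0787]
eef_rot: [[-0.043, -0.999, 0.01], [-0.999, 0.043, 0.004], [-0.004, -0.01, -1.0]]
contact_force: [-0.6, -0.1, -0.6]
width: 0.0201
```

```bash
python3 - <<'E'
from plan import *
st();gwhere()
E
```

```text
t 18.75 p [ 0.5763 -0.2165  0.0787] F [-0.6 -0.1 -0.6] M [0.05 0.   0.04] w 0.0201 j [-0.04  0.41 -0.33 -0.01 -0.83  0.01]
gate-angle of TCP 0.211 r 74.7 z 0.0787 toolyaw-rel -0.65 deg
```

{"api": "play_rows", "payload": {"targets": "0 5 0 0 0 3.5; -0.3 5 0 0 0 3.5; -0.3 4 0 0 0 3; 0 2 0 0 0 1; 0 1 0 0 0 0"}}

```text
time: 19.25
position: [0.5614, -0.2141, 0.0795]
eef_rot: [[-0.232, -0.973, 0.013], [-0.973, 0.232, 0.003], [-0.006, -0.012, -1.0]]
contact_force: [0.9, -0.1, -0.2]
width: 0.0201
```

```bash
python3 - <<'E'
from plan import *
st();gwhere()
E
```

```text
t 19.25 p [ 0.5614 -0.2141  0.0795] F [ 0.9 -0.1 -0.2] M [-0.12 -0.25  0.01] w 0.0201 j [-0.04  0.38 -0.36 -0.   -0.81 -0.19]
gate-angle of TCP 0.009 r 74.3 z 0.0795 toolyaw-rel 0.03 deg
```

{"api": "play_rows", "payload": {"targets": "0 1.5 0 0 0 0; 0 1.5 0 0 0 0"}}

```text
time: 19.45
position: [0.5589, -0.2135, 0.0796]
eef_rot: [[-0.229, -0.973, 0.014], [-0.973, 0.229, 0.002], [-0.005, -0.013, -1.0]]
contact_force: [1.2, -0.5, -0.0]
width: 0.02
```

```bash
python3 - <<'E'
from plan import *
st();gwhere()
E
```

```text
t 19.45 p [ 0.5589 -0.2135  0.0796] F [ 1.2 -0.5 -0. ] M [-0.23 -0.22  0.02] w 0.02 j [-0.04  0.38 -0.37 -0.   -0.81 -0.19]
gate-angle of TCP -0.026 r 74.4 z 0.0796 toolyaw-rel 2.19 deg
```

{"api": "play_rows", "payload": {"targets": "0 1.5 0 0 0 0; 0 1.5 0 0 0 0"}}

```text
time: 19.65
position: [0.5584, -0.2132, 0.08]
eef_rot: [[-0.227, -0.974, 0.019], [-0.974, 0.227, 0.001], [-0.006, -0.018, -1.0]]
contact_force: [5.7, -4.0, -4.5]
width: 0.0205
```

```bash
python3 - <<'E'
from plan import *
st();gwhere()
E
```

```text
t 19.65 p [ 0.5584 -0.2132  0.08  ] F [ 5.7 -4.  -4.5] M [-1.07 -2.26 -0.12] w 0.0205 j [-0.04  0.38 -0.38 -0.   -0.8  -0.19]
gate-angle of TCP -0.033 r 74.2 z 0.0800 toolyaw-rel 2.68 deg
```

The stop is felt at about 7 N. I open and lift away.

{"api": "play_rows", "payload": {"targets": "0 0 0 0 0 0; 0 0 0 0 0 0; 0 0 0 0 0 0; 0 0 0 0 0 0", "claw": 46}}

```text
time: 20.05
position: [0.5572, -0.2129, 0.0796]
eef_rot: [[-0.226, -0.974, 0.016], [-0.974, 0.226, 0.002], [-0.006, -0.015, -1.0]]
contact_force: [0.2, -0.3, 0.3]
width: 0.0442
```

{"api": "play_rows", "payload": {"targets": "0 0 -8 0 0 0; 0 0 -20 0 0 0; 0 0 -25 0 0 0; 0 0 -30 0 0 0; 0 0 -30 0 0 0; 0 0 -10 0 0 0; 0 0 0 0 0 0"}}

```text
time: 20.75
position: [0.5537, -0.2131, 0.2094]
eef_rot: [[-0.226, -0.974, 0.014], [-0.974, 0.226, 0.002], [-0.005, -0.013, -1.0]]
contact_force: [0.6, -0.7, 0.4]
width: 0.0456
```

```bash
python3 - <<'E'
from plan import *
st();p,Q=cur();print(Q.round(2).tolist())
for n,(u0,u1,v0,v1) in dict(side=(215,345,130,230),top=(260,380,150,280)).items():
    P=np.mean([camera(n)[0].astype(float) for _ in range(3)],0)
    cv2.imwrite(f"pics/e_{n}.png",cv2.resize(P[v0:v1,u0:u1],None,fx=4.5,fy=4.5,interpolation=cv2.INTER_CUBIC).clip(0,255).astype(np.uint8))
E
```

```text
t 20.75 p [ 0.5537 -0.2131  0.2094] F [ 0.6 -0.7  0.4] M [ 0.04 -0.04 -0.02] w 0.0456 j [-0.04  0.24 -0.23 -0.   -1.08 -0.19]
[[-0.23, -0.97, 0.01], [-0.97, 0.23, 0.0], [-0.0, -0.01, -1.0]]
```

View pics/e_side.png

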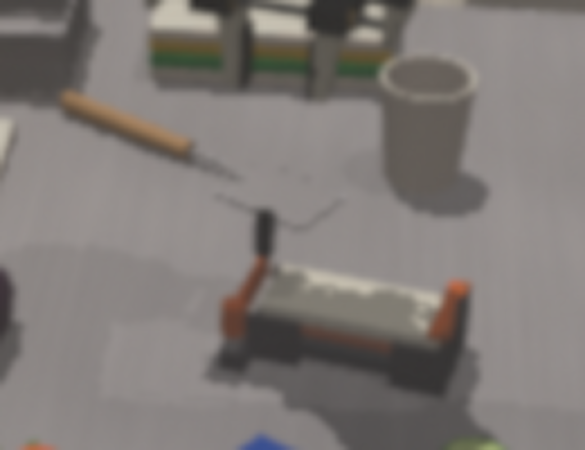

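View pics/e_top.png

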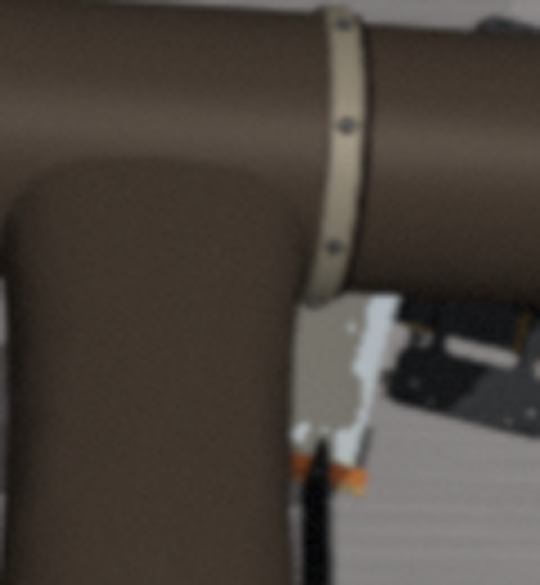

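The gate looks shut: the knob is at (263,232) in the side crop and the bar lies across the end. I move the arm aside for a clear check from the top.

{"api": "play_rows", "payload": {"targets": "-15 0 -5 0 0 0; -30 0 -5 0 0 0; -35 0 0 0 0 0; -35 0 0 0 0 0; -35 0 0 0 0 0; -35 0 0 0 0 0; -35 0 0 0 0 0; -30 0 0 0 0 0; -15 0 0 0 0 0; 0 0 0 0 0 0"}}

```text
time: 22.05
position: [0.6126, 0.0599, 0.2114]
eef_rot: [[-0.228, -0.974, -0.003], [-0.974, 0.228, 0.001], [-0.0, 0.003, -1.0]]
contact_force: [-0.2, -0.9, -0.3]
width: 0.0461
```

```bash
cat > fit3.py <<'E'
from fit import *
from plan import *
st()
P={}
for n in("top","side"): P[n]=np.mean([camera(n)[0].astype(float) for _ in range(4)],0);np.save(f"pics/{n}_fin.npy",P[n])
cv2.imwrite("pics/fin_top.png",P["top"].astype(np.uint8))
u0,u1,v0,v1=(300,362,180,272)
cv2.imwrite("pics/fin_topc.png",cv2.resize(P["top"][v0:v1,u0:u1],None,fx=6,fy=6,interpolation=cv2.INTER_CUBIC).clip(0,255).astype(np.uint8))
c,s=np.cos(CYAW),np.sin(CYAW)
for g in(0,.12):
    k,_=knob(g,74,.087);print(g,"knob top px top",proj("top",k).round(1),"side",proj("side",k).round(1))
E
python3 fit3.py
```

```text
t 22.05 p [0.6126 0.0599 0.2114] F [-0.2 -0.9 -0.3] M [ 0.01 -0.03  0.03] w 0.0461 j [ 0.41  0.29 -0.17 -0.   -1.12 -0.64]
0 knob top px top [354.  201.2] side [273.3 177.1]
0.12 knob top px top [354.7 197.9] side [270.7 176.6]
```

View pics/fin_top.png

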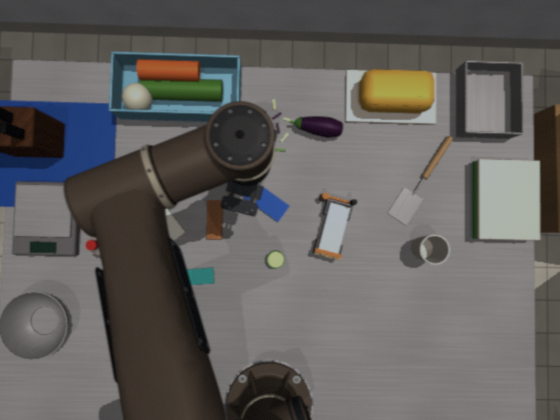

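View pics/fin_topc.png

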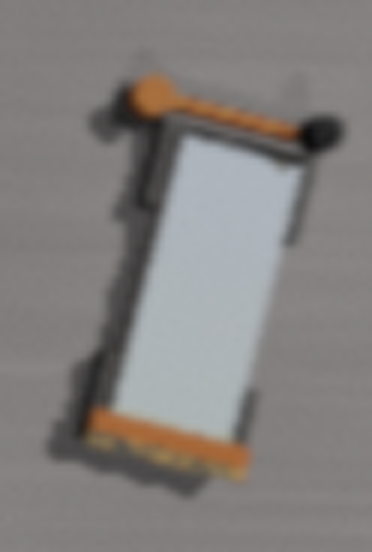

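```bash
python3 - <<'E'
from plan import *
c,s=np.cos(CYAW),np.sin(CYAW)
for x,y in((68,28),(68,-28),(-60.5,28),(-60.5,-28)):
    print(x,y,((proj("top",[CX+(c*x-s*y)/1e3,CY+(s*x+c*y)/1e3,.044])-[300,180]+.5)*6).round(0))
E
```

```text
68 28 [182. 135.]
68 -28 [300. 168.]
-60.5 28 [110. 408.]
-60.5 -28 [228. 440.]
```

The knob's top measures (354.5,201.3) against a prediction of (354.0,201.2) for a shut gate. The stone corners match the centred prediction to about 1 px. Handing in.

```bash
python3 -c "
from plant import *
print(observe()['contact_force']);print(close_job())"
```

```text
[-0.1875423   0.26827176  0.22833394]
the job is handed in; nothing more can be done
None
```

I lifted the three stones off the block in one 60 N grip, with the force reading showing their full weight of about 5 N. I lowered them tilted by 9° beside the lip and slid the low end under it until it touched the end wall. Then I backed off, lowered the pile flat until the floor carried the load, and released it. I swung the gate shut by its knob until I felt the stop at about 7 N, then opened the gripper and moved clear. I handed the job in at about 22.5 s, with the gripper touching nothing.

**Last checks:**
- **Gate:** the top camera puts the knob at (354.5, 201.3) px, against (354.0, 201.2) predicted for a fully shut gate.
- **Stones:** three of the white stone's corners could be compared. They agree with a centred, flat pile to about 1 px (roughly 2–3 mm). The one at the gate end on the -y side reads about 1.5 px off, but the case walls allow no more than 2.25 mm sideways.
- **Order:** I confirmed the full grey–red–white order only at the start. At the end I could see white on top and red in the cut-out, but not the grey stone.
- **Vegetables, cup, bottle and spatula:** none look moved in the final top view, though the arm hid the carrot, radish and part of the bottle there. My moves stayed clear of them.
- **Cameras:** the two cameras disagreed by about 2 mm on where the case and pile were, and the side camera's yaw for the pile was off. I relied on the top camera and on contact instead.

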